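# Clamp a slotted display foot in the modeller's holding stand

### The job

Slide the slotted wooden block flat along the holding stand's base plate, slot first, until it is fully home against the threaded post, and let go of it. Then spin the knurled collar down the post, turning it clockwise, until the spring foot under it bears on the block and is pushed in about 2 mm, half its travel, so that the block is held snugly; never drive the spring foot to its stop. Leave the block clamped there and the bottle, dish and model car where they are.

Things in the scene. Friction and masses are not known exactly. Their poses are not given: they have to be found in the camera images.
- stand: The holding stand's grey base plate, fixed, 6 mm thick. Origin on the bench under the post's axis; z up; the plate reaches from x = -85 to +65 mm, y = -50 to +50 mm. The block slides in from the plate's -x end towards +x. An upright threaded steel rod, 12 mm diameter, stands at the origin, its top 80 to 83 mm above the bench.
- post_axis (a point): Point on the post's axis at the upper face of the base plate (6 mm above the bench); axes as the stand.
- clamp: The clamp head on the post; it only moves up and down. Origin on the post's axis at the collar's underside, z up. The collar is a knurled aluminium cylinder, 42 mm diameter, from z = 0 to 22 mm. Below it hangs a dark spring foot, a rubber-faced disc 34 mm diameter, 5 mm thick, that turns with the collar. Starts with the foot some 2 to 12 mm above the top of the block once that is in place.
- foot_free (a point): Point fixed to the clamp head on the axis, 14 mm below the collar's underside: the underside of the spring foot while it is free. The foot gives upwards about 6 N per mm from first touch; its travel is 4 mm (24 N), then it is at its hard stop.
- collar (a joint): Turn of the collar in rad, 0 at the start, growing counterclockwise from above. Coarse right-hand thread, 16 mm a turn (2.55 mm a rad): clockwise (falling value) moves collar and foot down; a gripper holding it must follow. About 0.07 N m to turn freely plus roughly 0.005 to 0.012 N m for each N on the foot; it stays where it is left. Range -9 to +2.3.
- block: The wooden display foot, lying flat: 120 mm (x) by 50 mm (y), made of two boards glued together, 14 to 20 mm thick (each block differs, not measured), about 90 g. Origin at the centre of its underside; z is up. A slot 16 mm wide and 55 mm long, right through its thickness, is open at the +x end (mouth flared); it ends at x = +5 mm. The solid part is from x = -60 mm to +5 mm.
- slot_seat (a point): Point on the block's underside at x = +11 mm, on the slot's centre line: lies on the post's axis when the block is fully home (the post's near side against the slot's end).
- bottle: Bystander: white bottle, 38 mm diameter, 85 mm tall; origin at the centre of its underside.
- dish: Bystander: small steel bowl, 60 mm diameter, 16 mm tall; origin at the centre of its underside.
- car: Bystander: red model car, about 155 mm (x) by 66 mm (y), 47 mm tall; origin on the bench under its centre.
Mind the look-alikes: they are no part of the job. What is shaped like the part that bears clamp but orange or purple is not meant.

How it is judged:
By the outcome, as a careful person would: the job done as asked, in the order asked, and still so for the second after the job is handed in, with the robot touching nothing.
It also fails if it takes over 72 s, if anything falls off the work surface, if the arm or the gripper's body presses on something with over 40 N, if the wrist force passes 120 N, or if a joint passes its speed limit or range.

### The arm

A 7-joint arm with a two-finger parallel gripper is mounted at the origin on the work surface. World frame = base frame: x ahead of the robot, y to its left, z up, the work surface at z = 0. Lengths are in m, angles in degrees, forces in N, time in s.
With the tool pointing down it reaches from about 0.35 to 0.9 m from the base axis. Payload 19.9 kg.
Tool frame: the origin (TCP) lies at the very end of the fingers, on their centre line; the grasp point (between the pads) lies 19 mm behind it; z points along the fingers, x is the direction in which the jaws open and shut, and the axes are right-handed (so a half turn about z gives the same grasp; the last joint's range is limited). The gripper opens to 94 mm and grips with 3 to 60 N. Pads are 16 mm wide; open, the fingers measure 119 mm over their backs; the gripper's body (75 mm by 177 mm) begins 78 mm behind the grasp point.
Start: joints at [-71.19, 23.915, -0.59, 92.452, 0.269, 63.638, -3.037], TCP at [0.226, 0.583, 0.205] pointing down, gripper open.
Joint ranges: [-161.28, 161.28], [-22.2, 115.67], [-73.04, 71.86], [3.21, 147.25], [-68.34, 248.33], [10.77, 114.83], [-161.83, 161.83]. Speed limits (degrees/s): [108.29, 108.29, 136.94, 136.94, 172.46, 172.46, 172.46].

### API

Orientations are given as [roll, pitch, yaw] about the fixed x, y, z axes, in that order (R = Rz(yaw) Ry(pitch) Rx(roll)).
In Python, from rig import env, vision, order, get_time_s, get_qpos, get_qd, get_joint_efforts, get_ee_pos, get_tool_rot, get_ft_force, get_wrist_torque, get_opening gives the robot as it stands. Calls block until the motion is done:
- env.goto(position, orientation): joint-space move of the TCP to a pose.
- env.line_to(position, attitude=None, max_speed=0.15): straight line of the TCP; attitude=None keeps the orientation; max_speed is the mean speed in m/s.
- env.move_joints(angles): joint-space move.
- env.set_gripper(opening, f_grip=None): opening from 0.0 (shut) to 1.0 (fully open); f_grip is the grip in N (None keeps the last); returns when the fingers have stopped.
- env.pause(seconds).
- env.ik(position, orientation): joint angles nearest the present ones, or None.
- vision.snapshot(name): name is "scene" or "side" or "wrist"; returns the picture (400x640x3 uint8, blue, green, red); there is no depth.
- vision.camera_params(name): a dict with "mtx" (3x3 intrinsics, pixels), "extrinsics" (4x4, takes a point from camera to world coordinates); the wrist camera has in their place "tool_from_camera" (4x4, takes a point from camera to tool coordinates, whose origin is the TCP and whose axes are the tool frame's). Camera axes: x right, y up, looking along -z (the intrinsics and any distortion apply to the point x, -y, -z); pixel columns grow to the right and rows downward; lengths in m; the calibration is good to about 2 mm. A picture is of the moment at which its call begins: read the wrist's pose just before it. camera_params takes no time and is no camera call.
A pose or a line that the arm cannot do raises env.MotionError and nothing moves.
- order.sign_off(): hands the job in, once; it reports no verdict.
Readings, each from a call of its own:
- get_time_s(): time.
- get_qpos(): joint angles.
- get_qd(): joint speeds.
- get_joint_efforts(): joint torques, N m.
- get_ee_pos(): TCP position.
- get_tool_rot(): TCP orientation.
- get_ft_force(): force on the tool from outside, world axes, zero at the start.
- get_wrist_torque(): the same for the moment, N m.
- get_opening(): opening from 0.0 (shut) to 1.0 (fully open).
Only numpy, scipy, OpenCV 4.12 (cv2) and the standard library are available. Lean on these libraries where they do the work, as an engineer would, in place of code of your own. Each camera call takes 0.05 s, during which the arm holds its last target. There are 200 camera calls.

## Working session

There is one attempt and no reset: what is moved stays moved. The work goes in short steps, each a Python script; the robot and the scene stay as the last script left them, time stands still between calls to the robot, and variables do not carry over. Pictures are saved under pics/ and viewed, about 8 in all and at most 12, crops included, and the job is handed in when it is done.

```bash
ls; mkdir -p pics
python3 - <<'E'
from rig import *
import cv2
for n in("scene","side"):
    im=vision.snapshot(n); cv2.imwrite(f"pics/{n}0.png",im)
    p=vision.camera_params(n); print(n,p)
p=vision.camera_params("wrist");print(p)
print(get_time_s(),get_ee_pos(),get_tool_rot(),get_opening())
E
```

```text
pics
scene {'mtx': array([[437.61308759,   0.        , 320.9945394 ],
       [  0.        , 437.61308759, 198.66699842],
       [  0.        ,   0.        ,   1.        ]]), 'extrinsics': array([[ 0.00457039, -0.84239388,  0.53884289,  1.26908196],
       [ 0.99998859,  0.00460073, -0.00128926,  0.02900749],
       [-0.00139301,  0.53884263,  0.84240529,  1.05468563],
       [ 0.        ,  0.        ,  0.        ,  1.        ]])}
side {'mtx': array([[474.62495135,   0.        , 321.24372787],
       [  0.        , 474.62495135, 198.68004295],
       [  0.        ,   0.        ,   1.        ]]), 'extrinsics': array([[-0.9994674 ,  0.01634515, -0.02824439,  0.5806908 ],
       [-0.03238067, -0.60415534,  0.7962084 ,  0.9989796 ],
       [-0.00404985,  0.79669892,  0.60436284,  0.81744989],
       [ 0.        ,  0.        ,  0.        ,  1.        ]])}
{'mtx': array([[296.52963512,   0.        , 320.37287969],
       [  0.        , 296.52963512, 200.12681398],
       [  0.        ,   0.        ,   1.        ]]), 'tool_from_camera': array([[ 9.99997909e-01, -4.70747119e-04,  1.98982940e-03,
         1.50106390e-03],
       [ 1.08645753e-04, -9.59530992e-01, -2.81603024e-01,
        -8.26892155e-02],
       [ 2.04186679e-03,  2.81602652e-01, -9.59528935e-01,
        -1.78290037e-01],
       [ 0.00000000e+00,  0.00000000e+00,  0.00000000e+00,
         1.00000000e+00]])}
0.1 [0.22575839 0.58243546 0.20488838] [1.79996486e+02 6.42759025e-02 6.88148489e+01] 1.0003461271160545
```

View pics/scene0.png

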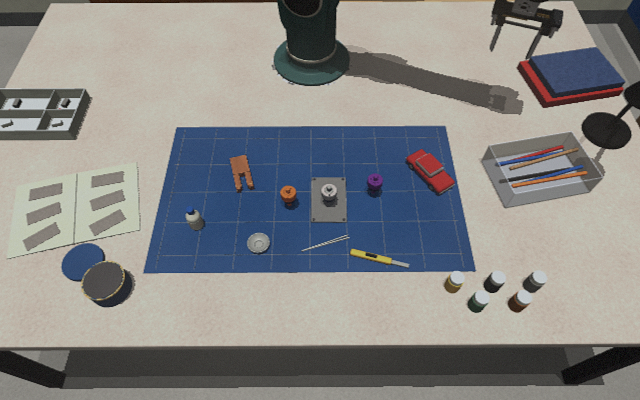

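View pics/side0.png

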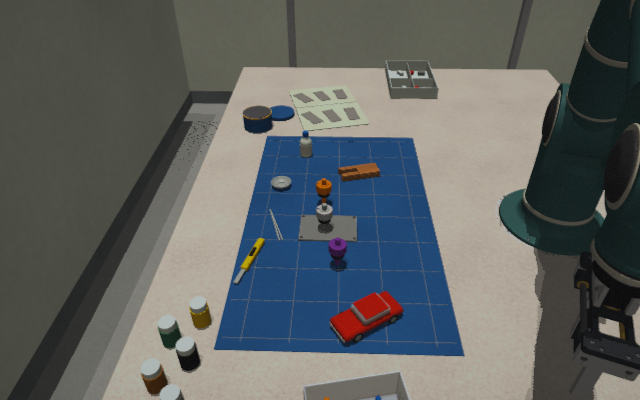

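Run:
```python
import cv2,numpy as np
a=cv2.imread("pics/scene0.png")[140:240,220:400]
b=cv2.imread("pics/side0.png")[145:270,270:400]
A=cv2.resize(a,None,fx=4.4,fy=4.4,interpolation=cv2.INTER_CUBIC)
B=cv2.resize(b,None,fx=6,fy=6,interpolation=cv2.INTER_CUBIC)
B=cv2.resize(b,(780,600)) if 0 else cv2.resize(b,None,fx=4.8,fy=4.8,interpolation=cv2.INTER_CUBIC)
cv2.imwrite("pics/ca.png",A);cv2.imwrite("pics/cb.png",B)
```

```text
(no output)
```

View pics/ca.png

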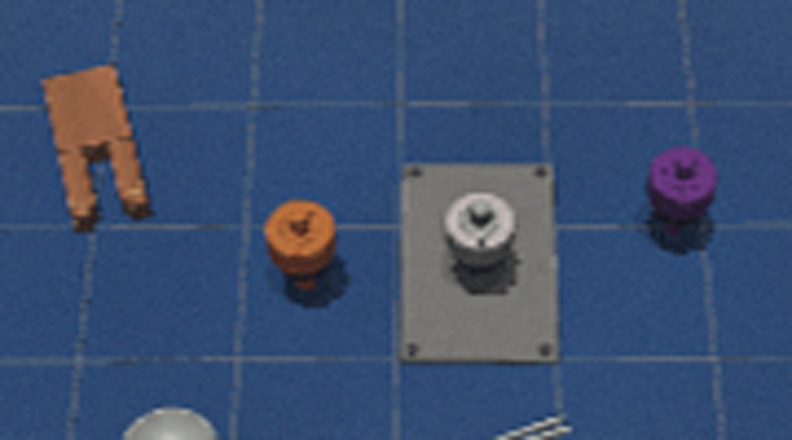

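View pics/cb.png

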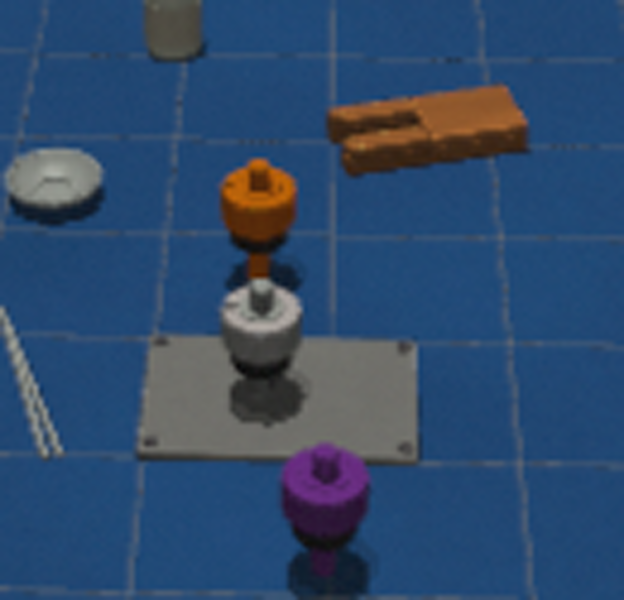

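```bash
cat > h.py <<'E'
from rig import *
import cv2,numpy as np
def ray(n,uv,tool=None):
    p=vision.camera_params(n);K=p["mtx"]
    d=np.array([(uv[0]-K[0,2])/K[0,0],-(uv[1]-K[1,2])/K[1,1],-1.])
    E=p["extrinsics"] if tool is None else tool@p["tool_from_camera"]
    return E[:3,3],E[:3,:3]@d
def hit(n,uv,z,tool=None):
    o,d=ray(n,uv,tool); return o+d*(z-o[2])/d[2]
def toolT():
    from scipy.spatial.transform import Rotation as R
    T=np.eye(4);T[:3,:3]=R.from_euler('xyz',get_tool_rot(),degrees=True).as_matrix();T[:3,3]=get_ee_pos();return T
def proj(p,tool):
    q=vision.camera_params("wrist");c=np.linalg.inv(tool@q["tool_from_camera"])@np.append(p,1);K=q["mtx"]
    return K[0,0]*c[0]/-c[2]+K[0,2],K[1,1]*c[1]/c[2]+K[1,2]
E
python3 - <<'E'
from h import *
sc=lambda u,v:((u+.5)/4.4-.5+220,(v+.5)/4.4-.5+140)
sd=lambda u,v:((u+.5)/4.8-.5+270,(v+.5)/4.8-.5+145)
np.set_printoptions(precision=4,suppress=True)
print("plate")
for p in [(403,165),(549,165),(557,358),(401,358)]:print(hit("scene",sc(*p),.006)[:2])
for p in [(153,337),(413,341),(417,458),(140,455)]:print(hit("side",sd(*p),.006)[:2])
print("post",hit("scene",sc(481,207),.082)[:2],hit("side",sd(262,283),.082)[:2])
print("block")
for p in [(43,80),(113,66),(148,208),(84,220)]:print(hit("scene",sc(*p),.017)[:2])
for p in [(505,87),(525,132),(345,152),(330,110)]:print(hit("side",sd(*p),.017)[:2])
print("dish bottle car",hit("scene",(258,243),.008),hit("scene",(194,217),.05),hit("scene",(431,172),.03))
E
```

```text
plate
[0.523  0.0022]
[0.5235 0.0997]
[0.6716 0.0997]
[0.6711 0.0021]
[0.6698 0.0036]
[0.5233 0.0032]
[0.5237 0.1009]
[0.6702 0.1027]
post [0.6087 0.052 ] [0.607  0.0503]
block
[ 0.4585 -0.2431]
[ 0.4467 -0.1965]
[ 0.5642 -0.1633]
[ 0.5734 -0.2041]
[ 0.4582 -0.2442]
[ 0.4486 -0.1926]
[ 0.5615 -0.1674]
[ 0.571  -0.2144]
dish bottle car [ 0.739 -0.138  0.008] [ 0.6824 -0.3069  0.05  ] [0.5239 0.349  0.03  ]
```

Run:
```python
from h import *
np.set_printoptions(precision=1,suppress=True)
for P,ys in (((.49,-.21,.1),(105.6,-74.4)),((.50,.0515,.1),(90,-90)),((.608,.0515,.05),range(-180,181,30))):
    for y in ys:
        q=env.ik(P,[180,0,y]); print(P,y,None if q is None else np.array(q))
```

```text
(0.49, -0.21, 0.1) 105.6 [-14.5  28.   43.4 112.  -25.   49.7 147.8]
(0.49, -0.21, 0.1) -74.4 [-21.8  32.4  54.3 112.2 -33.3  52.5 -24.8]
(0.5, 0.0515, 0.1) 90 [-25.4  20.1  19.  115.6  -9.   45.6  88.9]
(0.5, 0.0515, 0.1) -90 [-44.2  24.4  42.6 116.2 -22.2  47.6 -78.9]
(0.608, 0.0515, 0.05) -180 [ 34.7  50.2 -62.4  99.8  50.   62.6 135.2]
(0.608, 0.0515, 0.05) -150 [ -49.1   50.9   61.8  102.7  -51.9   60.3 -117.1]
(0.608, 0.0515, 0.05) -120 [-49.1  50.9  61.8 102.7 -51.9  60.3 -87.1]
(0.608, 0.0515, 0.05) -90 [-33.8  37.8  35.7 102.2 -28.2  49.1 -74.9]
(0.608, 0.0515, 0.05) -60 [-36.8  39.4  40.2 102.3 -32.1  50.3 -41.8]
(0.608, 0.0515, 0.05) -30 [-35.4  38.6  38.  102.3 -30.3  49.7 -13.3]
(0.608, 0.0515, 0.05) 0 [-32.3  37.2  33.5 102.2 -26.4  48.6  13.6]
(0.608, 0.0515, 0.05) 30 [-28.2  35.7  27.6 102.  -21.5  47.5  39.7]
(0.608, 0.0515, 0.05) 60 [-23.1  34.4  20.6 101.8 -15.9  46.6  65.1]
(0.608, 0.0515, 0.05) 90 [-17.7  33.5  13.2 101.6 -10.1  46.   90.4]
(0.608, 0.0515, 0.05) 120 [-13.4  33.    7.6 101.5  -5.7  45.8 116.9]
(0.608, 0.0515, 0.05) 150 [ -8.6  32.8   1.2 101.3  -0.9  45.9 143. ]
(0.608, 0.0515, 0.05) 180 [ 34.7  50.2 -62.4  99.8  50.   62.6 135.2]
```

Run:
```python
from h import *
env.goto([.492,-.208,.13],[180,0,105.6])
T=toolT(); im=vision.snapshot("wrist"); np.save("T1.npy",T)
cv2.imwrite("pics/w1.png",im); print(get_time_s(),get_ee_pos(),get_tool_rot(),get_qpos(),get_ft_force(),get_wrist_torque())
```

```text
3.0917 [ 0.49227118 -0.20746197  0.12994893] [ 1.79999543e+02 -9.57292026e-03  1.05646452e+02] [-17.64186924  26.13788546  47.00442111 110.69524457 -23.71767277
  53.26018714 146.64704572] [0.10437332 0.50056906 0.52188703] [ 0.06968197  0.00402355 -0.0159273 ]
```

View pics/w1.png

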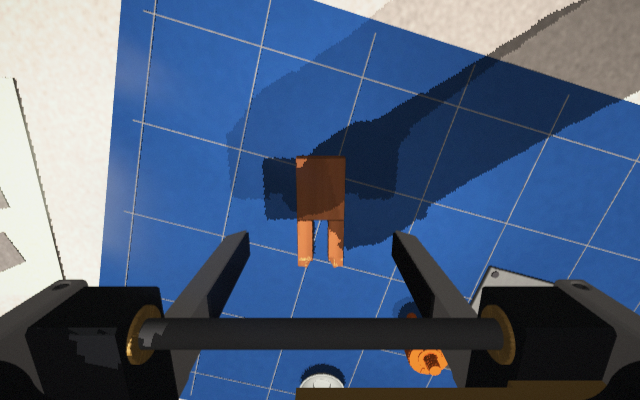

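Run:
```python
from h import *
T=np.load("T1.npy")
P=[hit("wrist",p,.017,T)[:2] for p in [(297,157),(344.5,157),(342.5,264),(299,265)]]
bl,br,fr,fl=P
print(np.array(P).round(4)); print("width",np.linalg.norm(bl-br),np.linalg.norm(fl-fr),"len",np.linalg.norm((fl+fr-bl-br)/2))
a=(fl+fr-bl-br)/2; yaw=np.degrees(np.arctan2(a[1],a[0])); c=np.mean(P,0); print(yaw,c, c-0.022*a/np.linalg.norm(a))
```

```text
[[ 0.459  -0.2396]
 [ 0.4465 -0.1947]
 [ 0.5588 -0.1627]
 [ 0.5728 -0.2082]]
width 0.04662480660782747 0.04754483672288325 len 0.1173808601449797
15.658222195968682 [ 0.50925573 -0.20129718] [ 0.48807217 -0.20723494]
```

Run:
```python
from h import *
np.set_printoptions(precision=3,suppress=True)
o=[180,0,105.65]
env.goto([.488,-.2073,.06],o); env.line_to([.488,-.2073,.003],max_speed=.08)
print(get_ft_force(),get_ee_pos())
env.set_gripper(0.0,30); print("open",get_opening()*94,get_ft_force())
env.line_to([.488,-.2073,.06],max_speed=.1)
print("open",get_opening()*94,get_ft_force(),get_wrist_torque())
# staging: block origin at stand x=-80 -> grasp at -102
env.goto([.608-.102,.0515,.06],[180,0,90])
T=toolT();np.save("T2.npy",T);cv2.imwrite("pics/w2.png",vision.snapshot("wrist"));cv2.imwrite("pics/s2.png",vision.snapshot("side"))
print(get_time_s(),get_ee_pos(),get_tool_rot(),get_qpos(),get_ft_force())
print(proj([.608,.0515,.082],T),[proj([.523,y,.006],T) for y in(.0015,.1015)])
```

```text
[-0.296 -0.149  0.224] [ 0.488 -0.208  0.003]
open 49.28449025054086 [-0.464 -0.289  1.596]
open 49.36705754456482 [-0.361 -0.412 -1.054] [0.074 0.064 0.028]
6.9167 [0.506 0.05  0.06 ] [179.989   0.023  89.892] [-46.234  31.296  46.727 116.773 -32.093  45.329 109.675] [-0.177 -1.259 -0.482]
(np.float64(320.49613328122297), np.float64(395.36904303579286)) [(np.float64(261.49541728980694), np.float64(235.39280028384476)), (np.float64(379.7851027996146), np.float64(235.41949754225504))]
```

View pics/w2.png

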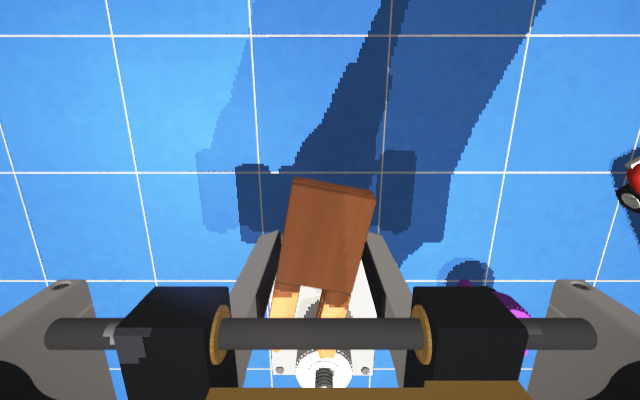

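Run:
```python
from h import *
im=cv2.imread("pics/s2.png")[140:265,260:420]
cv2.imwrite("pics/c2.png",cv2.resize(im,None,fx=4.8,fy=4.8,interpolation=cv2.INTER_CUBIC))
print(get_opening()*94,get_ft_force(),get_wrist_torque())
```

```text
52.370555827597336 [-0.1773154  -1.2594006  -0.48179285] [ 0.00936982 -0.02279828  0.00965377]
```

View pics/c2.png

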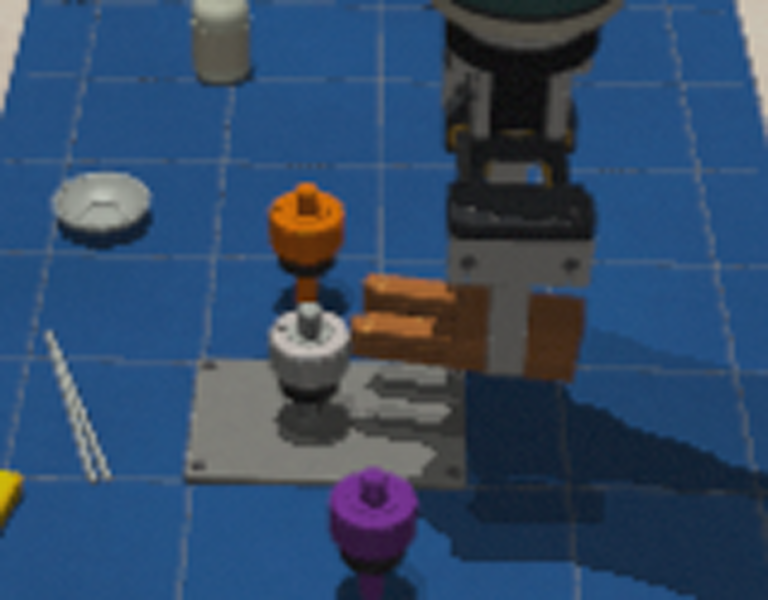

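Run:
```python
from h import *
np.set_printoptions(precision=3,suppress=True)
env.line_to([.425,.0515,.06],attitude=[180,0,90],max_speed=.12)
env.line_to([.425,.0515,.012],max_speed=.08)
for z in np.arange(.010,.0025,-.002):
    env.line_to([.425,.0515,z],max_speed=.03); f=get_ft_force(); print(z,f)
    if f[2]>5: break
env.set_gripper(1.0); 
env.line_to([.425,.0515,.13],max_speed=.15)
T=toolT();np.save("T3.npy",T);cv2.imwrite("pics/w3.png",vision.snapshot("wrist"))
print(get_time_s(),get_ee_pos(),get_tool_rot(),get_qpos())
```

```text
0.01 [-0.537 -0.061 -0.967]
0.008 [-0.828  0.016 -0.651]
0.006 [-0.257 -0.051 -0.057]
0.004 [-0.112  0.625 -0.742]
11.3333 [0.425 0.051 0.129] [-179.943    0.035   89.999] [-62.715  15.96   59.194 124.829 -18.372  48.391  97.93 ]
```

View pics/w3.png

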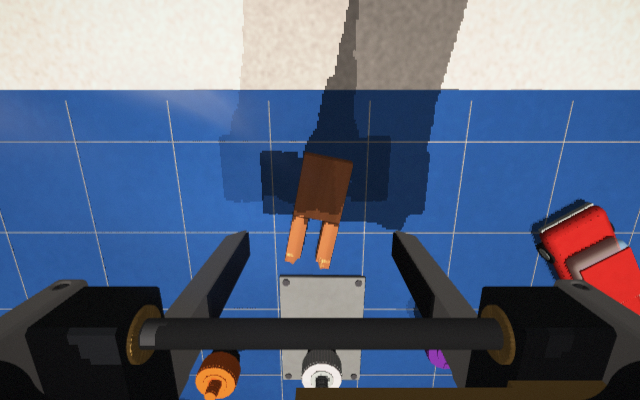

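Run:
```python
from h import *
T=np.load("T3.npy")
P=[hit("wrist",p,.017,T)[:2] for p in [(306,153),(353,164),(329.5,269),(286,262)]]
bl,br,fr,fl=P
print(np.array(P).round(4)); print("width",np.linalg.norm(bl-br),np.linalg.norm(fl-fr),"len",np.linalg.norm((fl+fr-bl-br)/2))
a=(fl+fr-bl-br)/2; yaw=np.degrees(np.arctan2(a[1],a[0])); c=np.mean(P,0); u=a/np.linalg.norm(a); print(yaw,c, c-0.022*u,c-.03*u)
print([hit("wrist",p,.006,T)[:2] for p in [(280,276),(365,276)]],hit("wrist",(321,379),.082,T))
```

```text
[[0.3796 0.0384]
 [0.3904 0.0846]
 [0.5061 0.0625]
 [0.4977 0.015 ]]
width 0.0474555695506101 0.04815270693289811 len 0.11911702048211255
-11.022548148706047 [0.4434341  0.05013748] [0.42183996 0.05434377] [0.41398754 0.05587334]
[array([0.52133881, 0.00615315]), array([0.5212215 , 0.10354474])] [0.5879327  0.05318688 0.082     ]
```

Run:
```python
from h import *
np.set_printoptions(precision=3,suppress=True)
Y=.0522
env.goto([.4215,.054,.05],[180,0,79]); env.line_to([.4215,.054,.003],max_speed=.1)
env.set_gripper(0.0,50); print("open",get_opening()*94)
env.line_to([.4215,.054,.02],max_speed=.08)
env.line_to([.470,Y,.02],attitude=[180,0,90],max_speed=.08)
env.line_to([.497,Y,.02],max_speed=.08)
print("open",get_opening()*94,get_ee_pos(),get_tool_rot()); f0=get_ft_force(); print(f0)
for z in (.012,.0105,.0095,.009,.0085):
    env.line_to([.497,Y,z],max_speed=.03); f=get_ft_force()-f0; print(z,f)
    if f[2]>2.5: break
T=toolT();np.save("T4.npy",T);cv2.imwrite("pics/w4.png",vision.snapshot("wrist"))
a=cv2.resize(vision.snapshot("side")[160:250,290:400],None,fx=5,fy=5,interpolation=cv2.INTER_CUBIC)
b=cv2.resize(vision.snapshot("scene")[150:230,280:370],None,fx=5,fy=5,interpolation=cv2.INTER_CUBIC)
h=450;im=np.zeros((450,800,3),np.uint8);im[:,:400]=a[:450,:400];im[:400,400:800]=b[:,:400];cv2.imwrite("pics/c4.png",im)
print(get_time_s(),get_ee_pos())
```

```text
open 49.09515490887466
open 49.368091150939186 [0.497 0.052 0.02 ] [-179.976    0.013   89.988]
[0.099 0.22  0.228]
0.012 [-0.365 -0.558 -0.948]
0.0105 [ 0.344 -0.321 -0.51 ]
0.0095 [ 0.102  0.25  -1.109]
0.009 [-0.54  -1.505 -0.413]
0.0085 [-2.379  0.753  5.173]
16.3 [0.497 0.052 0.009]
```

View pics/c4.png

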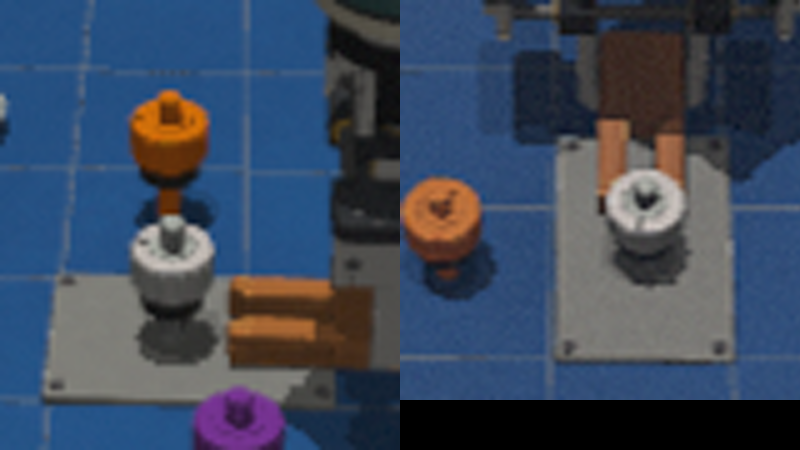

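Run:
```python
from h import *
np.set_printoptions(precision=3,suppress=True)
Y=.0522
env.line_to([.497,Y,.0088],max_speed=.03); f0=get_ft_force(); print(f0)
for x in (.520,.535,.550,.562):
    env.line_to([x,Y,.0088],max_speed=.06); f=get_ft_force(); print(x,f,get_wrist_torque())
    if abs(f[1])>12 or f[0]<-12: raise SystemExit("stop")
x=.562
while x<.590:
    x+=.0015; env.line_to([x,Y,.0088],max_speed=.03); f=get_ft_force(); print(round(x,4),f,get_ee_pos()[0],get_opening()*94)
    if f[0]<-9 : break
print(get_time_s())
```

```text
[-0.773 -0.192  2.822]
0.52 [ 0.929 -0.072  4.95 ] [ 0.101 -0.324 -0.031]
0.535 [2.26  0.166 2.41 ] [ 0.05  -0.584  0.018]
0.55 [2.692 0.978 4.896] [-0.012 -0.349 -0.024]
0.562 [0.664 0.554 7.358] [ 0.049 -0.25  -0.066]
0.5635 [-8.794  0.908 16.666] 0.5628034166789248 49.62359759429947
0.565 [-9.523  0.869 18.164] 0.5640777227910346 49.24314891428033
18.7333
```

Run:
```python
from h import *
print(get_ft_force(),get_ee_pos(),get_tool_rot())
a=cv2.resize(vision.snapshot("side")[175:245,295:375],(460,402),interpolation=cv2.INTER_CUBIC)
b=cv2.resize(vision.snapshot("scene")[155:225,300:358],(333,402),interpolation=cv2.INTER_CUBIC)
w=vision.snapshot("wrist")[200:400,220:420]
im=np.zeros((600,800,3),np.uint8);im[:402,:460]=a;im[:402,460:793]=b;im[402:600,200:400]=w[:198]
cv2.imwrite("pics/c5.png",im)
```

```text
[-9.52301709  0.86895158 18.16359006] [0.56407772 0.05214804 0.00899952] [-1.79878429e+02 -3.37787547e-02  8.99965336e+01]
```

View pics/c5.png

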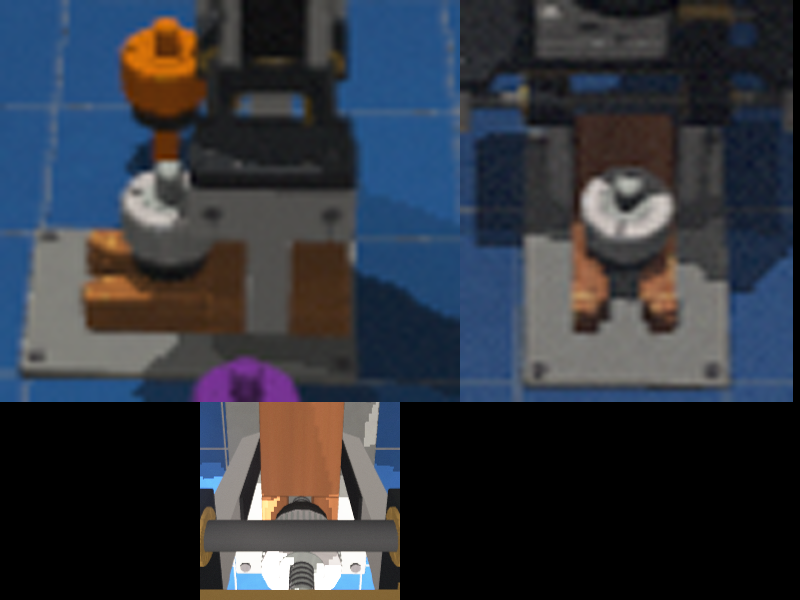

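Run:
```python
from h import *
np.set_printoptions(precision=4,suppress=True)
s=lambda u,v:(295+u/5.75-.4,175+v/5.743-.4)
c=lambda u,v:(300+(u-460)/5.74-.4,155+v/5.743-.4)
for n,p,z in (("tip near top",(86,284),.023),("tip near bot",(87,329),.006),("rear near bot",(352,334),.006),("plate +x near",(22,374),.006),("plate -x near",(356,377),.006)):print(n,hit("side",s(*p),z))
for n,p,z in (("tipL top",(588,312),.023),("tipL bot",(588,330),.006),("tipR bot",(662,330),.006),("plate",(525,384),.006),("plate",(730,384),.006)):print(n,hit("scene",c(*p),z))
T=toolT()
print("slot end",hit("wrist",(220+100,200+93),.023,T), "L,R edge",hit("wrist",(280.5,293),.023,T),hit("wrist",(363,293),.023,T))
print(proj([.597,.052,.023],T),proj([.587,.052,.023],T))
```

```text
tip near top [0.6445 0.0617 0.023 ]
tip near bot [0.6438 0.073  0.006 ]
rear near bot [0.5246 0.0731 0.006 ]
plate +x near [0.671  0.1039 0.006 ]
plate -x near [0.5236 0.1018 0.006 ]
tipL top [0.6428 0.0329 0.023 ]
tipL bot [0.6427 0.0329 0.006 ]
tipR bot [0.6429 0.0689 0.006 ]
plate [0.6726 0.0025 0.006 ]
plate [0.6732 0.1009 0.006 ]
slot end [0.5915 0.0531 0.023 ] L,R edge [0.5915 0.028  0.023 ] [0.5915 0.0804 0.023 ]
(np.float64(318.3144742189531), np.float64(300.5001124852907)) (np.float64(318.2805514823385), np.float64(286.77810120339984))
```

Run:
```python
from h import *
np.set_printoptions(precision=3,suppress=True)
Y=.0522
print(get_wrist_torque())
env.line_to([.562,Y,.009],max_speed=.05); print(get_ft_force())
env.set_gripper(0.8); print(get_ft_force(),get_opening()*94)
env.line_to([.562,Y,.0093],max_speed=.05)
env.line_to([.540,Y,.0093],max_speed=.08); print(get_ft_force())
env.set_gripper(0.0,40); print(get_opening()*94,get_ft_force())
x=.540
while x<.570:
    x+=.0015; env.line_to([x,Y,.0093],max_speed=.04); f=get_ft_force(); print(round(x,4),f,get_ee_pos()[0])
    if f[0]<-9 : break
print(get_time_s())
```

```text
[-0.042  2.489 -0.004]
[-4.267  0.818  9.137]
[ 1.462  0.043 -0.404] 75.21556159060275
[-0.183  0.701  1.067]
49.22191169866026 [ 0.936 -0.15  -0.383]
0.5415 [-0.225 -0.419  0.202] 0.541638585876939
0.543 [-0.138  0.533 -0.432] 0.5431558309169671
0.5445 [ 0.364  0.092 -0.26 ] 0.5446308694014026
0.546 [ 0.803  0.282 -0.341] 0.5461488505436669
0.5475 [ 0.454 -0.199 -0.163] 0.547653400907655
0.549 [ 0.609  0.213 -1.352] 0.5491559282438455
0.5505 [-0.237  1.107 -0.286] 0.5506265402575617
0.552 [ 0.324  0.262 -0.325] 0.5521284521479699
0.5535 [-4.822  0.112  5.411] 0.5530411057651818
0.555 [-15.812   0.596  17.763] 0.5531849411442763
23.4333
```

Run:
```python
from h import *
np.set_printoptions(precision=4,suppress=True)
Y=.0522
env.set_gripper(1.0); print(get_ft_force())
env.line_to([.551,Y,.0093],max_speed=.05)
env.line_to([.551,Y,.14],max_speed=.2)
T=toolT();np.save("T6.npy",T);w=vision.snapshot("wrist")
S=vision.snapshot("side");C=vision.snapshot("scene")
cv2.imwrite("pics/S6.png",S);cv2.imwrite("pics/C6.png",C);cv2.imwrite("pics/w6.png",w)
im=np.zeros((600,800,3),np.uint8)
im[:350,:400]=cv2.resize(S[180:250,295:375],(400,350),interpolation=cv2.INTER_CUBIC)
im[:350,450:800]=cv2.resize(C[160:230,295:365],(350,350),interpolation=cv2.INTER_CUBIC)
im[350:600,:]=cv2.resize(w[150:275,240:400],None,fx=2,fy=2,interpolation=cv2.INTER_CUBIC)[:, :].repeat(1,0) if 0 else np.pad(cv2.resize(w[175:300,220:420],None,fx=2,fy=2,interpolation=cv2.INTER_CUBIC),((0,0),(0,400),(0,0)))
cv2.imwrite("pics/c6.png",im)
print(get_time_s(),T[:3,3],proj([.608,.0522,.082],T),proj([.602,.0522,.023],T),get_ft_force(),get_wrist_torque())
```

```text
[ 0.6103 -0.2916  0.2946]
25.4667 [0.5505 0.0524 0.139 ] (np.float64(318.92160789758054), np.float64(276.2109316180871)) (np.float64(319.2733711044376), np.float64(242.505430715275)) [-0.183  -0.0615  0.2267] [0.0448 0.0664 0.0123]
```

View pics/c6.png

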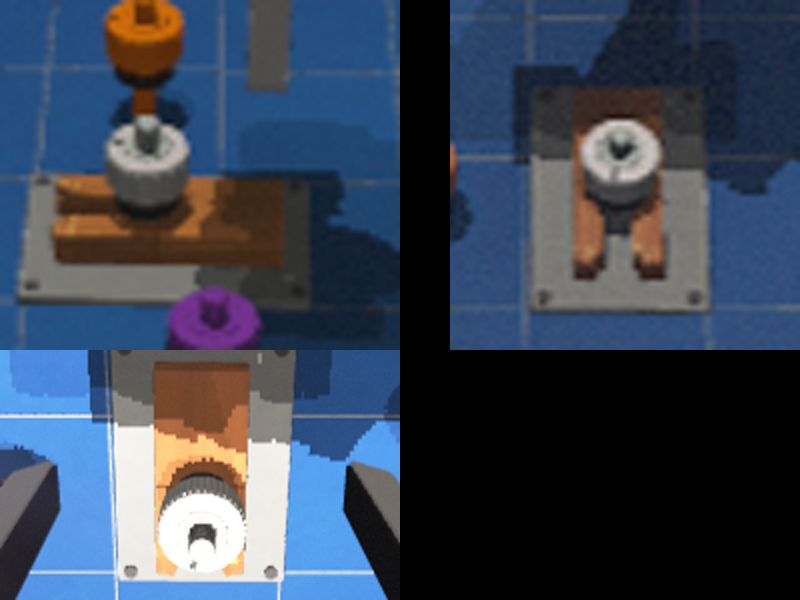

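Run:
```python
from h import *
np.set_printoptions(precision=4,suppress=True)
s=lambda u,v:(295+u/5-.4,180+v/5-.4)
c=lambda u,v:(295+(u-450)/5-.4,160+v/5-.4)
T=np.load("T6.npy"); w=lambda u,v:(220+u/2-.25,175+(v-350)/2-.25)
print("side rear,tip,plate-,plate+",[hit("side",s(*p),.006)[:2] for p in ((283,266),(54,263),(310,305),(18,299))])
print("scene tips,plate+",[hit("scene",c(*p),.006)[:2] for p in ((575,276),(663,278),(530,310),(708,310))])
# heights at known axis: z where ray is nearest the vertical axis
def zax(n,uv,T=None,ax=(.608,.052)):
    o,d=ray(n,uv,T); t=np.dot(np.array(ax)-o[:2],d[:2])/np.dot(d[:2],d[:2]); return (o+t*d)
print("post top side",zax("side",s(148,120)),"scene",zax("scene",c(622,139)),"wrist",zax("wrist",w(202,549),T))
print("collar top side",zax("side",s(147,143)),"scene",zax("scene",c(621,152)),"wrist",zax("wrist",w(202,532),T))
print("collar xy wrist z=.066",hit("wrist",w(202,532),.066,T))
print("rear wrist",hit("wrist",w(201,363),.023,T),hit("wrist",w(154,400),.023,T),hit("wrist",w(249,400),.023,T),"plate",[hit("wrist",w(*p),.006,T)[:2] for p in((110,430),(294,430))])
for y in (150,120): print(env.ik([.608,.052,.05],[180,0,y]))
```

```text
side rear,tip,plate-,plate+ [array([0.5365, 0.0736]), array([0.655 , 0.0745]), array([0.5234, 0.1031]), array([0.6716, 0.1027])]
scene tips,plate+ [array([0.6515, 0.0265]), array([0.653 , 0.0754]), array([0.6731, 0.0017]), array([0.6736, 0.0996])]
post top side [0.6069 0.052  0.0832] scene [0.608  0.0522 0.0774] wrist [0.608  0.0538 0.0786]
collar top side [0.6074 0.052  0.0684] scene [0.608  0.0519 0.0647] wrist [0.608  0.0538 0.063 ]
collar xy wrist z=.066 [0.6064 0.0538 0.066 ]
rear wrist [0.5344 0.0533 0.023 ] [0.554 0.029 0.023] [0.5539 0.0781 0.023 ] plate [array([0.5763, 0.0027]), array([0.5762, 0.1048])]
[-29.8651  36.2603  29.9172 102.07   -23.411   47.9392 161.2004]
[-34.6826  38.2487  36.9178 102.2302 -29.2995  49.4523 135.9011]
```

Run:
```python
from h import *
np.set_printoptions(precision=4,suppress=True)
Y=.0522
def touch(x,z0,zmin):
    env.line_to([x,Y,z0],max_speed=.2); f0=get_ft_force()[2]; z=z0
    while z>zmin:
        z-=.0008; env.line_to([x,Y,z],max_speed=.02); f=get_ft_force()[2]-f0
        if f>2: print("touch",x,z,get_ee_pos()[2],f); break
    z-=.0004; env.line_to([x,Y,z],max_speed=.02); print("again",z,get_ee_pos()[2],get_ft_force()[2]-f0)
env.set_gripper(0.0,20)
env.goto([.551,Y,.06],[180,0,90]); t=get_time_s()
touch(.551,.030,.016); print(get_time_s()-t)
env.line_to([.551,Y,.10],max_speed=.2)
env.line_to([.5925,Y,.10],max_speed=.2)
touch(.5925,.0715,.056)
env.line_to([.5925,Y,.11],max_speed=.2)
print(get_time_s(),get_qpos())
```

```text
touch 0.551 0.025200000000000007 0.025571926225235547 11.152017484309088
again 0.024800000000000006 0.02539037734330302 16.616805896028566
2.0500000000000007
touch 0.5925 0.06510000000000003 0.06534312404333678 4.740986342734346
again 0.06470000000000004 0.06518029743795299 8.222461142461439
33.15 [-42.7666  34.9915  47.6704 102.891  -30.8224  55.9414 107.6592]
```

Run:
```python
from h import *
np.set_printoptions(precision=3,suppress=True)
X,Y,Z=.6075,.0524,.037
env.set_gripper(1.0); env.goto([X,Y,.10],[180,0,60]); env.line_to([X,Y,Z],max_speed=.1)
print(get_qpos(),get_ft_force()); env.set_gripper(0.0,40); print("grip",get_opening()*94,get_ft_force(),get_wrist_torque())
a=0
for s in [10]*7+[7]*8:
    a+=s; env.line_to([X,Y,Z-.016*a/360],attitude=[180,0,60-a],max_speed=.02)
    M=[];F=[]
    for _ in range(5): M.append(get_wrist_torque());F.append(get_ft_force());env.pause(.01)
    print(a,np.mean(F,0),np.mean(M,0),round(get_tool_rot()[2],2),round(get_time_s(),2))
    if abs(np.mean(F,0)).max()>25: break
print(get_qpos(),get_opening()*94)
```

```text
[-42.606  44.66   49.416 102.805 -42.029  52.851  85.641] [ 0.442 -0.292  0.179]
grip 41.58779899438541 [ 2.54   2.34  -0.262] [ 0.62  -0.376  0.038]
10 [2.656 4.471 0.936] [ 0.987 -0.626 -0.068] 50.27 37.12
20 [3.987 4.538 0.061] [ 1.073 -0.783 -0.097] 40.28 37.48
30 [4.474 5.244 0.166] [ 1.128 -0.936 -0.059] 30.28 37.85
40 [ 4.938  5.401 -0.662] [ 1.183 -1.086 -0.057] 20.28 38.22
50 [ 5.722  5.302 -0.491] [ 1.169 -1.263 -0.061] 10.29 38.58
60 [ 6.82  5.12 -1.  ] [ 1.188 -1.463 -0.056] 0.28 38.95
70 [ 7.662  5.307 -1.277] [ 1.162 -1.668 -0.063] -9.72 39.32
77 [ 8.176  5.162 -1.81 ] [ 1.136 -1.793 -0.082] -16.72 39.63
84 [ 8.877  5.054 -1.599] [ 1.128 -1.905 -0.07 ] -23.72 39.95
91 [ 8.661  4.581 -1.539] [ 1.102 -1.967 -0.073] -30.73 40.27
98 [ 9.592  4.453 -1.661] [ 1.044 -2.044 -0.078] -37.72 40.58
105 [10.148  4.3   -1.425] [ 1.025 -2.102 -0.101] -44.73 40.9
112 [ 9.592  4.106 -0.872] [ 0.99  -2.162 -0.104] -51.73 41.22
119 [10.57   3.367 -0.67 ] [ 0.923 -2.195 -0.096] -58.73 41.53
126 [10.882  3.619 -1.041] [ 0.869 -2.267 -0.125] -65.74 41.85
[-52.045  58.814  68.889 103.104 -61.538  65.22  -26.962] 41.43985381085135
```

Run:
```python
from h import *
np.set_printoptions(precision=4,suppress=True)
Y=.0522; p=get_ee_pos()
env.set_gripper(1.0); env.line_to([p[0],p[1],.12],max_speed=.15); print(get_ft_force(),get_wrist_torque())
env.goto([.5925,Y,.10],[180,0,90]); env.set_gripper(0.0,20)
f0=get_ft_force()[2]; z=.0645; env.line_to([.5925,Y,z],max_speed=.15)
while z>.055:
    z-=.0008; env.line_to([.5925,Y,z],max_speed=.02); f=get_ft_force()[2]-f0
    if f>2: print("touch",z,get_ee_pos()[2],f); break
z-=.0004; env.line_to([.5925,Y,z],max_speed=.02); print("again",z,get_ee_pos()[2],get_ft_force()[2]-f0)
env.line_to([.5925,Y,.14],max_speed=.2); env.goto([.46,Y,.17],[180,0,90])
T=toolT();np.save("T7.npy",T);w=vision.snapshot("wrist");S=vision.snapshot("side");C=vision.snapshot("scene")
im=np.zeros((600,800,3),np.uint8)
im[:350,:400]=cv2.resize(S[180:250,295:375],(400,350),interpolation=cv2.INTER_CUBIC)
im[:350,450:800]=cv2.resize(C[160:230,295:365],(350,350),interpolation=cv2.INTER_CUBIC)
im[350:600,:400]=cv2.resize(w[200:325,220:420],None,fx=2,fy=2,interpolation=cv2.INTER_CUBIC)
im[370:600,400:800]=cv2.resize(C[120:280,150:470],(400,200)).repeat(1,0)[:230] if 0 else np.pad(cv2.resize(C[120:280,150:470],(400,200)),((0,30),(0,0),(0,0)))
cv2.imwrite("pics/c7.png",im); print(get_time_s())
```

```text
[-1.6562  0.4678 -0.4061] [-0.0326  0.1381 -0.0792]
touch 0.0597 0.060013108056198944 6.853597180024365
again 0.059300000000000005 0.05986069355192048 11.124394148602306
50.4833
```

View pics/c7.png

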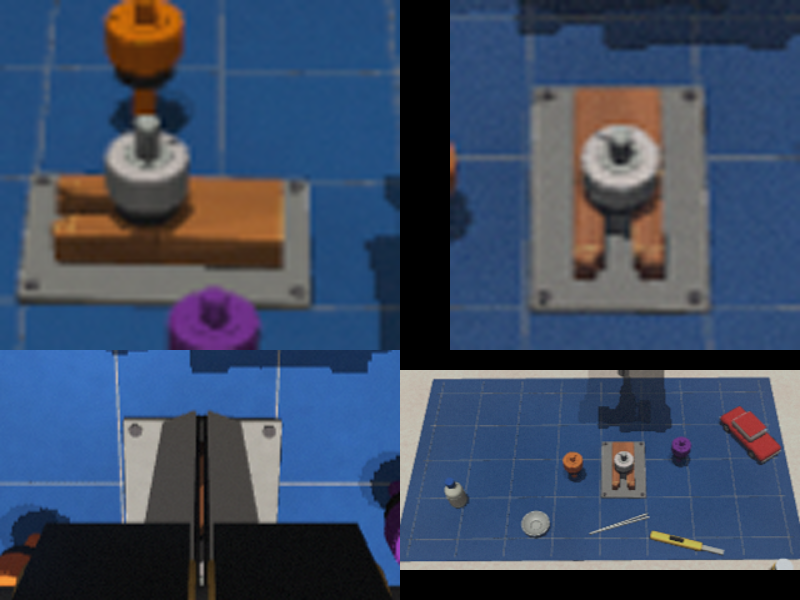

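Run:
```python
from rig import *
print(get_ft_force(),get_time_s()); print(order.sign_off())
```

```text
[ 0.05820829 -0.30314638 -0.24956923] 50.4833
the job is handed in; nothing more can be done
None
```

I slid the block home against the post, let go of it, and turned the collar clockwise 126° until the spring foot was pushed in about 1.7 mm. I handed in at 50.5 s with the arm clear of everything.

**Block:**
- The pushing force rose sharply at the stop.
- The rear edge measured x = 0.5365 m against an expected 0.537 m. It was in the same place in the last side picture, after clamping.
- The tip edges, which were harder to read, came out 2–5 mm short of the expected 0.657 m.

**Clamp:**
- Touching the block top and the collar top with the fingertips, before and after turning, gives the 1.7 mm, give or take 0.3 mm.
- The collar came down about 5.3 mm, against the 5.6 mm I commanded.
- The turning torque began to rise at roughly 85–90° of turn, which also suggests about 1.7 mm.
- I left it there because it is close to the 2 mm asked and well short of the 4 mm stop.

**What went wrong on the way:**
- On the first carry the block twisted about 11° in the grip, probably by brushing the orange look-alike. I set it down on the bench and gripped it again straight. The orange post looked unmoved afterwards.
- On the first slide something stopped the block about 13 mm short, with about 18 N on the wrist. I think the gripper touched the post or clamp, but I did not confirm it. Gripping 22 mm further back let it go home.
- While turning, the side force on the wrist reached about 11 N.

In the last picture the bottle, dish and car look to be where they started; I checked this by eye only.

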